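Tip a stamping die out of its flush nest and lay it on the cork pad

TASK

Get the brass-faced stamping die ready for use: it lies flush in its wooden nest with no room for fingers, so press down its far end (over the ramp, where the pocket has a wider gap) until it tips and stays tipped up by itself. Then take it by the raised near end and lay it flat, face up, wholly on the round cork pad near its middle, leaving the steel-faced die lying in its pocket.

Things in the scene. Friction and masses are not known exactly. Their poses are not given: they have to be found in the camera images.
- brass_die_mid (a point): Centre (half-way up) of the die to move: loose dark wood block 110x46x30 mm (x,y,z), 0.25 kg, its top 8 mm a golden brass plate with copper border. x: along its length to the end to press; z: out of the face. Starts level in either pocket. Its face pressed (1 N) 40 to 48 mm from centre at +x, 11 mm down, it rocks over the floor edge, drops on the ramp by itself and stays tipped 32 deg.
- steel_die_mid (a point): Centre (half-way up) of the die that must stay, in the other pocket: same block, size and axes, but its top plate is silver-grey steel with five dark cross stripes. It tips as easily if its +x end is pressed; its -x half rests on the level floor. Either die, rammed hard (over 20 N) onto the ramp, may spring back level: press lightly and stop once it tips.
- die_nest: Fixed light-wood block 148x136x73 mm; origin under its centre, x along its two pockets (at y +31.5 and -31.5 mm; 49 mm wide, x -62 to 62). Dies lie 1 mm under the rim, 1.5 mm play, 12 mm gap at +x. Floor 42 mm up, from x 0.5 on a 32 deg ramp down to +x. A tipped die's -x end stands 27 mm over the rim: pinch its sides across y at x -32, tips just above the rim; lift straight up.
- cork_pad: Round cork pad, 200 mm across, 8 mm thick, fixed on the table behind the grey cabinet; origin under its centre. Carry over the cabinet (x 0.28 to 0.56 m, y -0.08 to 0.19 m with its open drawer, 0.22 m high). A die pinched as told hangs tipped: its centre 38 mm ahead (nest +x) of the fingers, its low end 60 mm below their tips.

How it is judged:
On the way:
1. the brass-faced die is tipped up in its pocket (angle between brass_die_mid's own z axis and vertical above 0.4 rad and horizontal distance between brass_die_mid and die_nest below 0.05 m and height (world z) of brass_die_mid below 0.075 m), for 0.2 s.
At the end, for the whole second after the job is handed in: The brass-faced die lies face up, flat (within about 6 degrees) on the cork pad, its centre within 40 mm of the pad's centre, released and at rest; the steel-faced die still lies level in its pocket, within 10 mm of where it was (horizontal distance between brass_die_mid and cork_pad below 0.04 m and angle between each of brass_die_mid, steel_die_mid's own z axis and vertical below 0.1 rad and height (world z) of brass_die_mid between 0.018 and 0.028 m and distance of steel_die_mid from where it was at the start of the episode below 0.01 m); the robot touches nothing.
It fails at once if the steel-faced die is tipped or taken out (angle between steel_die_mid's own z axis and vertical above 0.25 rad or distance of steel_die_mid from where it was at the start of the episode above 0.02 m).
It also fails if it takes over 48 s, if anything falls off the work surface, if the arm or the gripper's body presses on something with over 40 N, if the wrist force passes 120 N, or if a joint passes its speed limit or range.

ROBOT

A 6-joint arm with a two-finger parallel gripper is mounted at the origin on the work surface; the furniture and walls round the work are solid. World frame = base frame: x ahead of the robot, y to its left, z up, the work surface at z = 0. Lengths are in m, angles in rad, forces in N, time in s.
With the tool pointing down it reaches from about 0.225 to 0.875 m from the base axis. Payload 3.4 kg.
Tool frame: the origin (TCP) lies midway between the tips of the shut fingers; the grasp point (between the pads) lies 19 mm behind it (manip.grip_point_offset is the distance from the TCP to the grasp point, in m); z points along the fingers, y is the line along which they close (so a half turn about z gives the same grasp; the last joint's range is limited). The gripper opens to 85 mm and grips with 20 to 120 N. Pads are 22 mm wide; open, the fingers measure 114 mm over their backs; the gripper's body (76 mm by 85 mm) begins 54 mm behind the grasp point. The pads swing forward as they close: fully open they stand 13 mm farther back than shut.
Start: joints at [-0.121, 0.276, 1.505, -0, 1.361, -0.121], TCP at [0.575, -0, 0.231] pointing down, gripper open.
Joint ranges: [-2.89, 2.89], [-0.75, 2.08], [0.22, 2.7], [-1.18, 4.32], [0.11, 2.71], [-2.7, 2.7]. Speed limits (rad/s): [2.57, 2.57, 3.14, 3.14, 3.14, 3.14].

INTERFACE

Orientations are given as a unit quaternion [w, x, y, z].
In Python, from rig import manip gives the robot as it stands.
- The arm moves only by the shell command python3 -m handwheel 'ROWS' [FORCE]. ROWS is JSON, a list of rows, each an object with "translation": the shift along the tool's x, y, z in m, a list of three; "angular": the turn, a rotation vector about the tool's x, y, z in degrees, a list of three; "hand": the closure, from 0 (fully open) to 1 (shut). A call has 1 to 10 rows; each row shifts and turns the commanded pose from where the row before left it, along the tool's axes as they then stand; what a row does not reach is not made up. A row lasts 1/12 s, in which the tool goes at most 41.7 mm and 7.16 degrees, less where a joint would pass 70% of its speed; a pose out of reach is approached as far as the arm can. A call with a gripper value outside its range is refused whole. The fingers move at their own pace and stop on an object; FORCE is the grip in N (left out, the last holds). Time passes only in rows, so rows that do not move let the fingers close. It gives the time, the measured TCP pose, the force, the opening and the grip force at its end, in the units of the state.
- manip.get_state(): the state, without advancing time (a new reading comes with each control period).
- manip.get_image(name): name is "scene" or "side" or "wrist"; returns the picture (420x560x3 uint8, red, green, blue); there is no depth.
- manip.camera_info(name): a dict with "camera_matrix" (3x3 intrinsics, pixels), "eye" and "orientation" of the camera in the world; the wrist camera has in their place "tool_from_camera" (4x4, takes a point from camera to tool coordinates, whose origin is the TCP and whose axes are the flange's). Camera axes: x right, y down, z forward; pixel columns grow to the right and rows downward; lengths in m; the calibration is good to about 2 mm. A picture is of the moment at which its call begins: read the wrist's pose just before it. camera_info takes no time and is no camera call.
- manip.sign_off(): hands the job in; it is judged then, once.
The state is a dict: "clock": time; "qpos": joint angles; "qd": joint speeds; "effort": joint torques, N m; "position": TCP position; "ee_rot": TCP orientation; "contact_force": force on the tool from outside, world axes, zero at the start; "moment": the same for the moment, N m; "width": finger opening in m; "gripper_force": force on a finger pad.
Only numpy, scipy, OpenCV 4.12 (cv2) and the standard library are available. Lean on these libraries where they do the work, as an engineer would, in place of code of your own. Each camera call takes 0.05 s, during which the arm holds its last target. There are 200 camera calls.

## Working session

There is one attempt and no reset: what is moved stays moved. The work goes in short steps, Python scripts to look and compute and a shell command to move; the robot and the scene stay as the last step left them, time stands still between calls to the robot, and variables do not carry over. Pictures are saved under pics/ and viewed, at most 13 in all, crops included, and the job is handed in when it is done.

```bash
mkdir -p pics; ls; python3 - <<'E'
from rig import manip
import cv2,numpy as np
s=manip.get_state();print(s)
for n in ["scene","side","wrist"]:
    im=manip.get_image(n);cv2.imwrite(f"pics/{n}0.png",im[:,:,::-1]);print(n,manip.camera_info(n))
E
```

```text
pics
{'clock': 0.0, 'qpos': array([-1.21005875e-01,  2.76597277e-01,  1.50614847e+00,  1.77761769e-05,
        1.36068605e+00, -1.20996537e-01]), 'qd': array([ 3.03440121e-04, -1.10071340e-03,  2.43406402e-04, -1.64346648e-04,
       -6.50592643e-05, -1.97341829e-03]), 'effort': array([ 6.20495921e-04, -4.16768074e+01, -2.45808578e+01, -1.52056768e-04,
        1.11346930e-02,  1.69860516e-05]), 'position': array([5.74469512e-01, 6.21235199e-05, 2.30432294e-01]), 'ee_rot': array([-7.29328636e-04,  7.07111100e-01,  7.07101864e-01, -5.60152549e-04]), 'contact_force': array([-0.61301945, -0.12514584, -0.16956135]), 'moment': array([-0.01289188,  0.07234264,  0.00883673]), 'gripper_force': 0.0, 'width': 0.08545154611468012}
scene {'camera_matrix': array([[417.34866814,   0.        , 281.93385841],
       [  0.        , 417.34866814, 216.42569549],
       [  0.        ,   0.        ,   1.        ]]), 'eye': array([0.22041749, 0.89018945, 0.60774151]), 'orientation': array([ 0.08916939, -0.18849157,  0.85629543, -0.4725229 ])}
side {'camera_matrix': array([[481.98400551,   0.        , 276.28601375],
       [  0.        , 481.98400551, 209.96663689],
       [  0.        ,   0.        ,   1.        ]]), 'eye': array([0.12626359, 0.78414417, 0.9142434 ]), 'orientation': array([ 0.10735225, -0.26978094,  0.88828064, -0.35588093])}
wrist {'camera_matrix': array([[334.12792185,   0.        , 279.21786366],
       [  0.        , 334.12792185, 207.76257016],
       [  0.        ,   0.        ,   1.        ]]), 'tool_from_camera': array([[ 1.30916384e-03, -9.52902874e-01, -3.03272812e-01,
         7.74308862e-02],
       [ 9.99999121e-01,  1.18357421e-03,  5.97915182e-04,
         3.90516746e-04],
       [-2.10809217e-04, -3.03273328e-01,  9.52903586e-01,
        -1.42711604e-01],
       [ 0.00000000e+00,  0.00000000e+00,  0.00000000e+00,
         1.00000000e+00]])}
```

View pics/scene0.png

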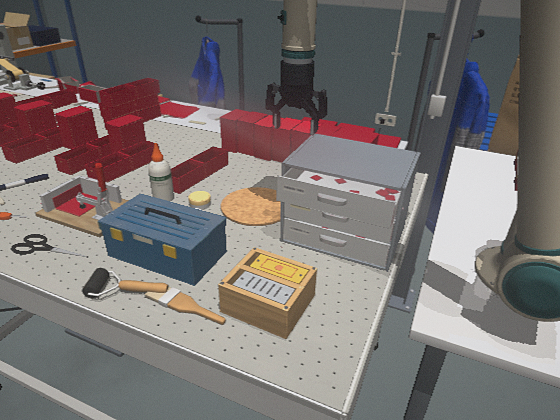

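View pics/side0.png

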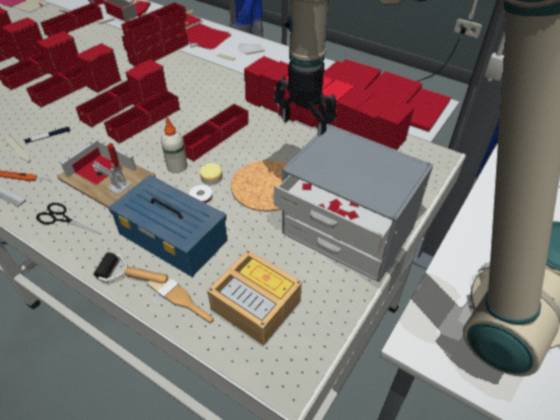

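```bash
cat > h.py <<'E'
import numpy as np,cv2
from rig import manip
from scipy.spatial.transform import Rotation as R
def rot(q): return R.from_quat([q[1],q[2],q[3],q[0]]).as_matrix()
def cam(n,s=None):
    c=manip.camera_info(n)
    if n=="wrist":
        T=np.array(c["tool_from_camera"]);Q=rot(s["ee_rot"])
        return c["camera_matrix"],Q@T[:3,3]+s["position"],Q@T[:3,:3]
    return c["camera_matrix"],c["eye"],rot(c["orientation"])
def ray(C,uv,z):
    K,e,M=C; uv=np.atleast_2d(np.array(uv,float))
    d=np.c_[uv,np.ones(len(uv))]@np.linalg.inv(K).T@M.T
    return e+d*((z-e[2])/d[:,2])[:,None]
E
python3 - <<'E'
from h import *
a=cv2.imread("pics/side0.png");b=cv2.imread("pics/scene0.png")
A=cv2.resize(a[245:345,200:310],None,fx=5,fy=5,interpolation=cv2.INTER_CUBIC)[:500]
B=cv2.resize(b[240:340,210:320],None,fx=5,fy=5,interpolation=cv2.INTER_CUBIC)
out=np.hstack([A,B]);cv2.imwrite("pics/crop0.png",cv2.resize(out,(800,364)))
# pad: orange-ish mask
for n,im in(("side",a),("scene",b)):
    h=cv2.cvtColor(im,cv2.COLOR_BGR2HSV);m=cv2.inRange(h,(5,90,120),(20,255,255))
    m[:150]=0;m[235:]=0;m[:,:215]=0;m[:,300:]=0
    ys,xs=np.nonzero(m);C=cam(n)
    p=ray(C,np.c_[xs,ys],0.008)
    # circle fit on hull, left-side edge
    hull=cv2.convexHull(p[:,:2].astype(np.float32))[:,0]
    print(n,len(xs),xs.min(),xs.max(),ys.min(),ys.max(),p.min(0),p.max(0),cv2.minEnclosingCircle(p[:,:2].astype(np.float32)))
E
```

```text
side 1984 215 285 161 210 [ 0.60380147 -0.10036954  0.008     ] [0.81482265 0.09712506 0.008     ] ((0.7089096903800964, 0.01277826726436615), 0.11513763666152954)
scene 1831 221 280 187 225 [ 0.58934861 -0.10072563  0.008     ] [0.77876134 0.10214017 0.008     ] ((0.679962158203125, 0.0012671463191509247), 0.10276339948177338)
```

View pics/crop0.png

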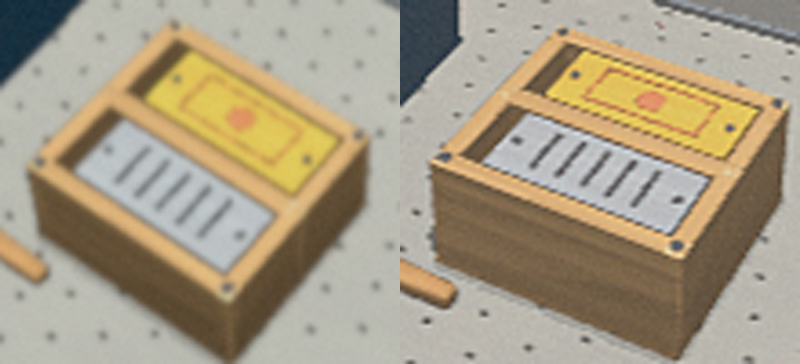

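```bash
python3 - <<'E'
from h import *
for n,o,c in(("side",(200,245),[(175,25),(368,140),(228,298),(30,165)]),("scene",(210,240),[(160,32),(388,103),(282,250),(32,158)])):
    c=np.array(c)/3.636+o;p=ray(cam(n),c,0.073)[:,:2];print(n,p.round(4).tolist(),p.mean(0))
    print("sides",[np.linalg.norm(p[i]-p[i-1]).round(3) for i in range(4)])
    v=(p[0]-p[1])+(p[3]-p[2]);print("yaw x",np.degrees(np.arctan2(v[1],v[0])))
    im=cv2.imread(f"pics/{n}0.png");h=cv2.cvtColor(im,cv2.COLOR_BGR2HSV);m=cv2.inRange(h,(22,130,130),(32,255,255));m[:240]=0;m[320:]=0;m[:,:210]=0;m[:,320:]=0
    cs=max(cv2.findContours(m,0,2)[0],key=cv2.contourArea)[:,0]
    P=ray(cam(n),cs,0.072)[:,:2].astype(np.float32);print("brass",cv2.minAreaRect(P))
E
```

```text
side [[0.5516, 0.2586], [0.4087, 0.2652], [0.4173, 0.3945], [0.5603, 0.3875]] [0.48449172 0.32645657]
sides [np.float64(0.129), np.float64(0.143), np.float64(0.13), np.float64(0.143)]
yaw x -2.72252318822946
brass ((0.4806281328201294, 0.29311662912368774), (0.046815160661935806, 0.11162810027599335), 87.05599212646484)
scene [[0.5507, 0.2614], [0.4084, 0.2641], [0.4168, 0.3919], [0.5607, 0.3872]] [0.48415438 0.32615349]
sides [np.float64(0.126), np.float64(0.142), np.float64(0.128), np.float64(0.144)]
yaw x -1.4822419349401625
brass ((0.4783450663089752, 0.2938586175441742), (0.04536695033311844, 0.10941429436206818), 87.23606872558594)
```

```bash
python3 - <<'E'
from h import *
for nm,uv in dict(bottle=(176,170),yel=(211,178),tape=(201,193),toolboxR=(225,245),toolboxtop=(225,215),binfront=(300,128),bin2=(190,158)).items(): print(nm,ray(cam("side"),uv,0.0)[0].round(3),ray(cam("side"),uv,0.1)[0].round(3))
E
python3 -m handwheel '[{"translation":[0,0,-0.025],"angular":[0,0,0],"hand":1},{"translation":[0.01,-0.005,-0.025],"angular":[0,0,0],"hand":1},{"translation":[0.035,-0.005,-0.02],"angular":[0,0,0],"hand":1},{"translation":[0.035,-0.005,0],"angular":[0,0,0],"hand":1},{"translation":[0.035,-0.005,0],"angular":[0,0,0],"hand":1},{"translation":[0.035,-0.005,0],"angular":[0,0,0],"hand":1},{"translation":[0.035,-0.005,0],"angular":[0,0,0],"hand":1},{"translation":[0.035,-0.005,0],"angular":[0,0,0],"hand":1},{"translation":[0.035,-0.005,0],"angular":[0,0,0],"hand":1},{"translation":[0.035,-0.005,0],"angular":[0,0,0],"hand":1}]' 40
```

```text
bottle [0.934 0.087 0.   ] [0.846 0.163 0.1  ]
yel [0.83  0.057 0.   ] [0.753 0.137 0.1  ]
tape [0.815 0.119 0.   ] [0.739 0.192 0.1  ]
toolboxR [0.648 0.227 0.   ] [0.591 0.288 0.1  ]
toolboxtop [0.71  0.148 0.   ] [0.646 0.217 0.1  ]
binfront [ 0.745 -0.277  0.   ] [ 0.677 -0.161  0.1  ]
bin2 [0.936 0.024 0.   ] [0.847 0.108 0.1  ]
clock: 0.98
position: [0.5293, 0.2916, 0.301]
ee_rot: [-0.0, 0.707, 0.707, -0.0]
contact_force: [0.4, 0.4, 0.1]
width: -0.0003
gripper_force: 0.0
```

```bash
python3 -m handwheel '[{"translation":[0,0,0],"angular":[0,0,-7],"hand":1},{"translation":[0,0,0],"angular":[0,0,-7],"hand":1},{"translation":[0,0,0],"angular":[0,0,-7],"hand":1},{"translation":[0,0,0],"angular":[0,0,-7],"hand":1},{"translation":[0,0,0],"angular":[0,0,-7],"hand":1},{"translation":[0,0,0],"angular":[0,0,-7],"hand":1},{"translation":[0,0,0],"angular":[0,0,-7],"hand":1},{"translation":[0,0,0],"angular":[0,0,-7],"hand":1},{"translation":[0,0,0],"angular":[0,0,-7],"hand":1},{"translation":[0,0,0],"angular":[0,0,-7],"hand":1}]'
python3 -m handwheel '[{"translation":[0,0,0.035],"angular":[0,0,-7],"hand":1},{"translation":[0,0,0.035],"angular":[0,0,-7],"hand":1},{"translation":[0,0,0.02],"angular":[0,0,-3.5],"hand":1},{"translation":[0,0,0],"angular":[0,0,0],"hand":1}]'
python3 - <<'E'
from h import *
s=manip.get_state();im=manip.get_image("wrist")[:,:,::-1].copy()
C=cam("wrist",s)
h=cv2.cvtColor(im,cv2.COLOR_BGR2HSV);m=cv2.inRange(h,(22,120,100),(33,255,255))
m=cv2.morphologyEx(m,cv2.MORPH_CLOSE,np.ones((15,15)))
c=max(cv2.findContours(m,0,2)[0],key=cv2.contourArea)[:,0]
P=ray(C,c,0.072)[:,:2].astype(np.float32);r=cv2.minAreaRect(P);print(s["position"],s["qpos"],r)
cv2.drawContours(im,[c],-1,(255,0,0),1);cv2.imwrite("pics/w1.png",im)
E
```

```text
clock: 1.82
position: [0.5298, 0.2899, 0.3009]
ee_rot: [-0.0, 0.171, 0.985, -0.0]
contact_force: [0.4, -0.2, 0.9]
width: 0.0001
gripper_force: 0.0
clock: 2.15
position: [0.5267, 0.2886, 0.2058]
ee_rot: [-0.005, 0.021, 1.0, -0.002]
contact_force: [-0.4, -1.0, -0.7]
width: -0.0
gripper_force: 0.0
[0.52669077 0.288589   0.20581077] [ 3.85483770e-01  3.34850884e-01  1.48221791e+00 -7.97866243e-05
  1.33564836e+00 -1.14251767e+00] ((0.46444493532180786, 0.2935113310813904), (0.04661561921238899, 0.07945951819419861), 86.86476135253906)
```

View pics/w1.png

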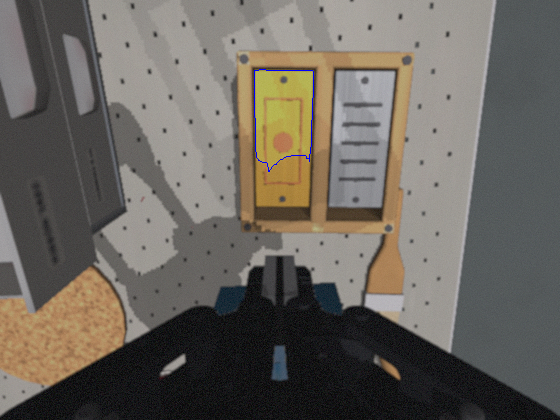

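```bash
python3 - <<'E'
from h import *
s=manip.get_state();C=cam("wrist",s)
p=ray(C,[(254,69),(314,69),(311,208),(255,208)],0.072)[:,:2];print(p.round(4).tolist(),p.mean(0))
n=ray(C,[(237,52),(413,52),(397,233),(241,233)],0.073)[:,:2];print(n.round(4).tolist(),n.mean(0))
v=p[2]+p[3]-p[0]-p[1];u=v/np.linalg.norm(v);print(np.linalg.norm(v)/2,np.degrees(np.arctan2(u[1],u[0])))
t=p.mean(0)+0.046*u
print("press at",t,s["position"],"tool delta",rot(s["ee_rot"]).T@np.array([*(t-s["position"][:2]),0.08-s["position"][2]]),R.from_matrix(rot(s["ee_rot"])).as_rotvec())
cc=ray(C,[(127,335),(95,268),(30,384)],0.008)[:,:2];print(cc)
E
```

```text
[[0.4257, 0.2738], [0.4277, 0.3203], [0.5408, 0.3162], [0.5386, 0.2671]] [0.48319749 0.29435439]
[[0.4132, 0.2616], [0.4191, 0.3958], [0.5672, 0.3926], [0.5612, 0.2531]] [0.49017357 0.32579986]
0.11314040323469562 -2.7116208678114884
press at [0.52914598 0.29217817] [0.5283734  0.28928602 0.20873862] tool delta [-0.00135499  0.00325818  0.12872506] [-0.07078452 -3.13518989  0.00387216]
[[ 0.71449439  0.09379974]
 [ 0.62239439  0.07354535]
 [ 0.78414395 -0.04534598]]
```

```bash
python3 -m handwheel '[{"translation":[0.002,0.002,0.03],"angular":[0,0,0],"hand":1},{"translation":[0,0,0.03],"angular":[0,0,0],"hand":1},{"translation":[0,0,0.03],"angular":[0,0,0],"hand":1},{"translation":[0,0,0.03],"angular":[0,0,0],"hand":1},{"translation":[0,0,0.005],"angular":[0,0,0],"hand":1},{"translation":[0,0,0],"angular":[0,0,0],"hand":1},{"translation":[0,0,0],"angular":[0,0,0],"hand":1},{"translation":[0,0,0],"angular":[0,0,0],"hand":1}]'
python3 -m handwheel '[{"translation":[0,0,0.002],"angular":[0,0,0],"hand":1},{"translation":[0,0,0.002],"angular":[0,0,0],"hand":1},{"translation":[0,0,0.002],"angular":[0,0,0],"hand":1},{"translation":[0,0,0],"angular":[0,0,0],"hand":1},{"translation":[0,0,0],"angular":[0,0,0],"hand":1}]'
```

```text
clock: 2.87
position: [0.5303, 0.293, 0.0891]
ee_rot: [0.002, 0.022, 1.0, 0.001]
contact_force: [0.0, 0.5, 1.4]
width: -0.0003
gripper_force: 0.0
clock: 3.28
position: [0.528, 0.292, 0.0804]
ee_rot: [-0.0, 0.022, 1.0, -0.0]
contact_force: [0.9, 0.6, 0.6]
width: -0.0003
gripper_force: 0.0
```

```bash
python3 -m handwheel '[{"translation":[0.002,0,0.002],"angular":[0,0,0],"hand":1},{"translation":[0,0,0.002],"angular":[0,0,0],"hand":1},{"translation":[0,0,0.002],"angular":[0,0,0],"hand":1},{"translation":[0,0,0.002],"angular":[0,0,0],"hand":1},{"translation":[0,0,0.002],"angular":[0,0,0],"hand":1},{"translation":[0,0,0.002],"angular":[0,0,0],"hand":1},{"translation":[0,0,0],"angular":[0,0,0],"hand":1}]'
python3 -m handwheel '[{"translation":[0,0,0.002],"angular":[0,0,0],"hand":1},{"translation":[0,0,0.002],"angular":[0,0,0],"hand":1},{"translation":[0,0,0.002],"angular":[0,0,0],"hand":1},{"translation":[0,0,0],"angular":[0,0,0],"hand":1},{"translation":[0,0,0],"angular":[0,0,0],"hand":1}]'
python3 - <<'E'
from h import *
im=manip.get_image("scene")[:,:,::-1];cv2.imwrite("pics/s2.png",cv2.resize(im[200:350,180:340],None,fx=4,fy=4))
E
```

```text
clock: 3.87
position: [0.526, 0.2921, 0.0679]
ee_rot: [-0.0, 0.022, 1.0, -0.0]
contact_force: [-0.2, 0.6, -0.2]
width: -0.0003
gripper_force: 0.0
clock: 4.28
position: [0.5256, 0.292, 0.0619]
ee_rot: [-0.001, 0.022, 1.0, -0.0]
contact_force: [0.1, 0.0, -0.9]
width: 0.0001
gripper_force: 0.0
```

View pics/s2.png

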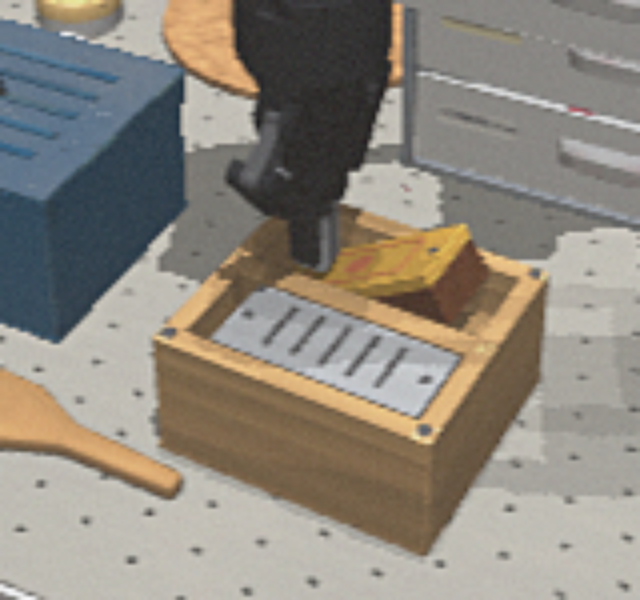

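```bash
python3 -m handwheel '[{"translation":[0,0,-0.03],"angular":[0,0,0],"hand":1},{"translation":[0,0,-0.03],"angular":[0,0,0],"hand":1},{"translation":[0,0,-0.03],"angular":[0,0,0],"hand":1},{"translation":[0.02,0,-0.01],"angular":[0,0,0],"hand":0},{"translation":[0.03,0,0],"angular":[0,0,0],"hand":0},{"translation":[0.0225,0,0],"angular":[0,0,0],"hand":0},{"translation":[0,0,0],"angular":[0,0,0],"hand":0},{"translation":[0,0,0],"angular":[0,0,0],"hand":0},{"translation":[0,0,0],"angular":[0,0,0],"hand":0}]'
python3 - <<'E'
from h import *
s=manip.get_state();im=manip.get_image("wrist")[:,:,::-1].copy();print(s["position"],s["width"]);cv2.imwrite("pics/w3.png",im)
E
```

```text
clock: 5.08
position: [0.4543, 0.2955, 0.1626]
ee_rot: [0.001, 0.022, 1.0, 0.0]
contact_force: [1.2, -0.5, -0.3]
width: 0.072
gripper_force: 0.0
[0.45434538 0.29553417 0.16262917] 0.07204651649360566
```

View pics/w3.png

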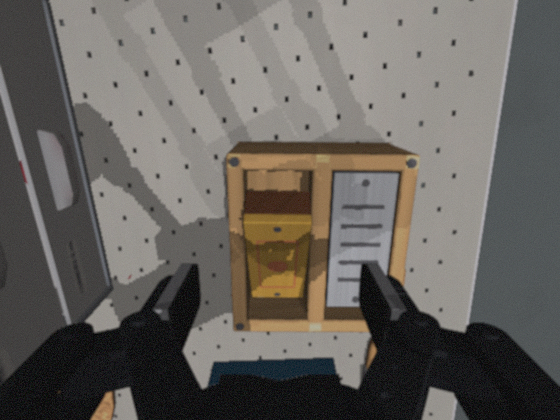

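```bash
python3 - <<'E'
from h import *
s=manip.get_state();C=cam("wrist",s)
print(s["position"],s["width"]);print(ray(C,[(245,213),(311,213)],0.1));print(ray(C,[(230,154),(417,155),(403,331),(234,331)],0.073))
E
```

```text
[0.45468184 0.29547516 0.16246554] 0.07922968319039533
[[0.44550502 0.27363533 0.1       ]
 [0.44732261 0.3163416  0.1       ]]
[[0.41095667 0.26312741 0.073     ]
 [0.41716006 0.39277311 0.073     ]
 [0.56276957 0.39329799 0.073     ]
 [0.55680642 0.25368309 0.073     ]]
```

```bash
python3 -m handwheel '[{"translation":[0,0,0.025],"angular":[0,0,0],"hand":0},{"translation":[0,0,0.025],"angular":[0,0,0],"hand":0},{"translation":[0,0,0.02],"angular":[0,0,0],"hand":0},{"translation":[0,0,0.01],"angular":[0,0,0],"hand":0},{"translation":[0,0,0.006],"angular":[0,0,0],"hand":0},{"translation":[0,0,0],"angular":[0,0,0],"hand":0},{"translation":[0,0,0],"angular":[0,0,0],"hand":0},{"translation":[0,0,0],"angular":[0,0,0],"hand":0}]'
python3 -m handwheel '[{"translation":[0,0,0],"angular":[0,0,0],"hand":1},{"translation":[0,0,0],"angular":[0,0,0],"hand":1},{"translation":[0,0,0],"angular":[0,0,0],"hand":1},{"translation":[0,0,0],"angular":[0,0,0],"hand":1},{"translation":[0,0,0],"angular":[0,0,0],"hand":1},{"translation":[0,0,0],"angular":[0,0,0],"hand":1},{"translation":[0,0,0],"angular":[0,0,0],"hand":1}]' 60
```

```text
clock: 5.8
position: [0.4549, 0.2958, 0.0774]
ee_rot: [0.001, 0.022, 1.0, 0.001]
contact_force: [-0.7, 0.2, 0.2]
width: 0.0855
gripper_force: 0.0
clock: 6.38
position: [0.4536, 0.2953, 0.077]
ee_rot: [0.0, 0.022, 1.0, 0.0]
contact_force: [-1.4, -0.6, 5.0]
width: 0.0446
gripper_force: 60.9
```

```bash
python3 -m handwheel '[{"translation":[0,0,-0.008],"angular":[0,0,0],"hand":1},{"translation":[0,0,-0.012],"angular":[0,0,0],"hand":1},{"translation":[0,0,-0.02],"angular":[0,0,0],"hand":1},{"translation":[0,0,-0.03],"angular":[0,0,0],"hand":1},{"translation":[0,0,-0.03],"angular":[0,0,0],"hand":1},{"translation":[0,0,-0.035],"angular":[0,0,0],"hand":1},{"translation":[0,0,-0.035],"angular":[0,0,0],"hand":1},{"translation":[0,0,-0.035],"angular":[0,0,0],"hand":1},{"translation":[0,0,-0.035],"angular":[0,0,0],"hand":1},{"translation":[0,0,-0.02],"angular":[0,0,0],"hand":1}]' 90
python3 - <<'E'
from h import *
s=manip.get_state();print(s["position"],s["width"],s["gripper_force"],s["contact_force"])
a=manip.get_image("wrist")[:,:,::-1];b=manip.get_image("scene")[:,:,::-1]
cv2.imwrite("pics/l4.png",np.hstack([cv2.resize(a,(400,300)),b[60:360,160:560]]))
E
```

```text
clock: 7.22
position: [0.4543, 0.2958, 0.3404]
ee_rot: [0.002, 0.022, 1.0, 0.001]
contact_force: [0.8, 0.3, -2.0]
width: 0.0437
gripper_force: 92.1
[0.45430466 0.29576447 0.34037589] 0.043679260974367556 92.06217348575592 [ 0.80794467  0.25024321 -1.98925987]
```

View pics/l4.png

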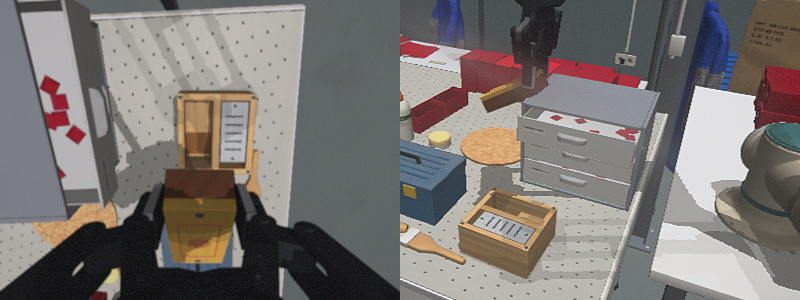

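```bash
python3 -m handwheel '[{"translation":[-0.012,-0.012,0],"angular":[0,0,0],"hand":1},{"translation":[-0.025,-0.025,0],"angular":[0,0,0],"hand":1},{"translation":[-0.028,-0.028,0],"angular":[0,0,0],"hand":1},{"translation":[-0.028,-0.028,0],"angular":[0,0,0],"hand":1},{"translation":[-0.028,-0.028,0],"angular":[0,0,0],"hand":1},{"translation":[-0.028,-0.028,0],"angular":[0,0,0],"hand":1},{"translation":[-0.028,-0.028,0],"angular":[0,0,0],"hand":1},{"translation":[-0.028,-0.028,0],"angular":[0,0,0],"hand":1},{"translation":[-0.025,-0.025,0],"angular":[0,0,0],"hand":1},{"translation":[-0.015,-0.014,0],"angular":[0,0,0],"hand":1}]'
python3 -m handwheel '[{"translation":[0,0,0],"angular":[0,0,4],"hand":1},{"translation":[0,0,0],"angular":[0,0,7],"hand":1},{"translation":[0,0,0],"angular":[0,0,7],"hand":1},{"translation":[0,0,0],"angular":[0,0,7],"hand":1},{"translation":[0,0,0],"angular":[0,0,7],"hand":1},{"translation":[0,0,0],"angular":[0,0,7],"hand":1},{"translation":[0,0,0],"angular":[0,0,7],"hand":1},{"translation":[0,0,0],"angular":[0,0,7],"hand":1},{"translation":[0,0,0],"angular":[0,0,7],"hand":1},{"translation":[0,0,0],"angular":[0,0,7],"hand":1}]'
python3 -m handwheel '[{"translation":[0,0,0],"angular":[0,0,7],"hand":1},{"translation":[0,0,0],"angular":[0,0,7],"hand":1},{"translation":[0,0,0],"angular":[0,0,6],"hand":1},{"translation":[0,0,0],"angular":[0,0,0],"hand":1},{"translation":[0,0,0],"angular":[0,0,0],"hand":1}]'
python3 - <<'E'
from h import *
s=manip.get_state();print(s["position"],s["width"],s["gripper_force"],s["qpos"])
a=manip.get_image("wrist")[:,:,::-1];b=manip.get_image("scene")[:,:,::-1]
cv2.imwrite("pics/l5.png",np.hstack([cv2.resize(a,(400,300)),cv2.resize(b[0:240,160:480],(400,300))]))
E
```

```text
clock: 8.15
position: [0.6894, 0.0369, 0.3321]
ee_rot: [-0.002, 0.023, 1.0, -0.001]
contact_force: [0.3, 0.9, -3.3]
width: 0.0437
gripper_force: 92.1
clock: 8.98
position: [0.687, 0.041, 0.333]
ee_rot: [-0.002, 0.572, 0.82, -0.001]
contact_force: [0.5, 0.1, -2.4]
width: 0.0433
gripper_force: 92.1
clock: 9.4
position: [0.6873, 0.0409, 0.3339]
ee_rot: [-0.001, 0.703, 0.711, -0.001]
contact_force: [-0.3, -0.1, -3.0]
width: 0.0437
gripper_force: 92.1
[0.68725359 0.04094424 0.33391508] 0.04373523739532725 92.1338027715683 [-4.15399182e-02  4.27531886e-01  1.02762534e+00  1.35845338e-04
  1.69023869e+00 -5.29848975e-02]
```

View pics/l5.png

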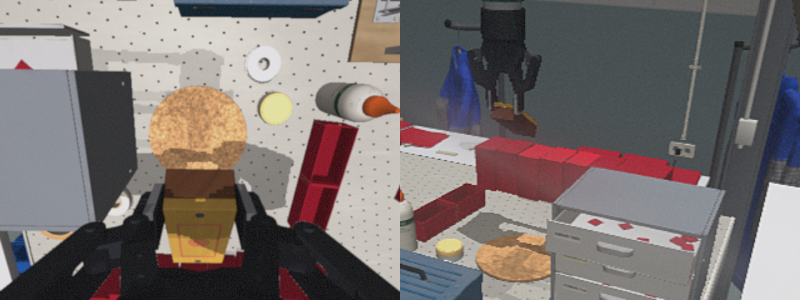

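```bash
python3 - <<'E'
from h import *
s=manip.get_state();C=cam("wrist",s)
im=manip.get_image("wrist")[:,:,::-1]
h=cv2.cvtColor(im,cv2.COLOR_BGR2HSV);m=cv2.inRange(h,(5,80,90),(20,255,255));m[235:]=0;m[:100]=0;m[:,:195]=0;m[:,355:]=0
m=cv2.morphologyEx(m,cv2.MORPH_OPEN,np.ones((5,5)))
c=max(cv2.findContours(m,0,2)[0],key=cv2.contourArea)[:,0];c=c[c[:,1]<215]
P=ray(C,c,0.008)[:,:2];A=np.c_[2*P,np.ones(len(P))];x=np.linalg.lstsq(A,(P**2).sum(1),rcond=None)[0]
print(x[:2],np.sqrt(x[2]+x[0]**2+x[1]**2),s["position"])
E
python3 -m handwheel '[{"translation":[0,0,0],"angular":[0,-3,0],"hand":1},{"translation":[0,0,0],"angular":[0,-6,0],"hand":1},{"translation":[0,0,0],"angular":[0,-6,0],"hand":1},{"translation":[0,0,0],"angular":[0,-6,0],"hand":1},{"translation":[0,0,0],"angular":[0,-6,0],"hand":1},{"translation":[0,0,0],"angular":[0,-4,0],"hand":1},{"translation":[0,0,0],"angular":[0,0,0],"hand":1},{"translation":[0,0,0],"angular":[0,0,0],"hand":1}]'
python3 - <<'E'
from h import *
s=manip.get_state();print(s["position"],s["qpos"],rot(s["ee_rot"]).round(3).tolist())
b=manip.get_image("scene")[:,:,::-1];w=manip.get_image("side")[:,:,::-1]
cv2.imwrite("pics/l6.png",np.hstack([cv2.resize(b[60:180,200:360],(400,300)),cv2.resize(w[0:240,200:520],(400,300))]))
E
```

```text
[ 0.68438208 -0.00368017] 0.09700736288853169 [0.68753183 0.04092556 0.33495212]
clock: 10.22
position: [0.6878, 0.0424, 0.335]
ee_rot: [0.189, 0.677, 0.686, -0.188]
contact_force: [0.4, 0.0, -3.0]
width: 0.044
gripper_force: 92.2
[0.68776682 0.04241905 0.33495779] [ 0.22671983  0.49164545  1.04069596 -0.53106588  1.71580855  0.16464234] [[-0.011, 1.0, 0.004], [0.858, 0.012, -0.513], [-0.513, -0.002, -0.858]]
```

View pics/l6.png

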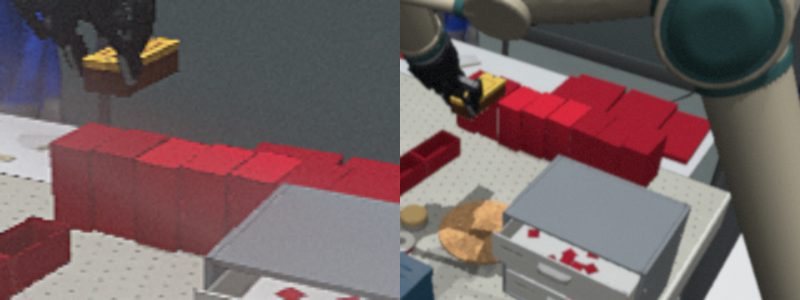

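```bash
python3 -m handwheel '[{"translation":[0.009,0,0.015],"angular":[0,0,0],"hand":1},{"translation":[0.018,0,0.03],"angular":[0,0,0],"hand":1},{"translation":[0.018,0,0.03],"angular":[0,0,0],"hand":1},{"translation":[0.018,0,0.03],"angular":[0,0,0],"hand":1},{"translation":[0.018,0,0.03],"angular":[0,0,0],"hand":1},{"translation":[0.018,0,0.03],"angular":[0,0,0],"hand":1},{"translation":[0.018,0,0.03],"angular":[0,0,0],"hand":1},{"translation":[0.018,0,0.03],"angular":[0,0,0],"hand":1},{"translation":[0.009,0,0.015],"angular":[0,0,0],"hand":1},{"translation":[0,0,0],"angular":[0,0,0],"hand":1}]'
python3 - <<'E'
from h import *
s=manip.get_state();print(s["position"],s["qpos"],s["contact_force"])
b=manip.get_image("scene")[:,:,::-1];w=manip.get_image("side")[:,:,::-1]
cv2.imwrite("pics/l7.png",np.hstack([cv2.resize(b[150:240,200:320],(400,300)),cv2.resize(w[90:240,200:400],(400,300))]))
E
```

```text
clock: 11.15
position: [0.6854, 0.0388, 0.052]
ee_rot: [0.187, 0.679, 0.684, -0.191]
contact_force: [-1.6, 0.5, -3.2]
width: 0.0438
gripper_force: 92.2
[0.68540831 0.03878679 0.05197329] [ 0.22218076  0.66564151  1.44276107 -0.56151993  1.22505476  0.4609388 ] [-1.55875395  0.46795292 -3.20996787]
```

View pics/l7.png

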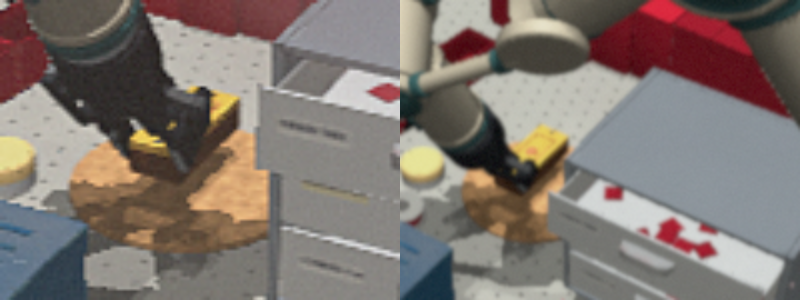

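```bash
python3 -m handwheel '[{"translation":[0.004,0,0.007],"angular":[0,0,0],"hand":1},{"translation":[0.004,0,0.007],"angular":[0,0,0],"hand":1},{"translation":[0.002,0,0.004],"angular":[0,0,0],"hand":1},{"translation":[0,0,0],"angular":[0,0,0],"hand":1},{"translation":[0,0,0],"angular":[0,0,0],"hand":1}]'
python3 -m handwheel '[{"translation":[0.001,0,0.0016],"angular":[0,0,0],"hand":1},{"translation":[0.001,0,0.0016],"angular":[0,0,0],"hand":1},{"translation":[0,0,0],"angular":[0,0,0],"hand":1}]'
```

```text
clock: 11.67
position: [0.6878, 0.04, 0.036]
ee_rot: [0.19, 0.678, 0.684, -0.188]
contact_force: [-0.4, -0.6, -3.1]
width: 0.0437
gripper_force: 92.2
clock: 11.92
position: [0.6877, 0.0403, 0.0319]
ee_rot: [0.19, 0.678, 0.684, -0.188]
contact_force: [-0.1, 0.6, -3.0]
width: 0.0435
gripper_force: 92.2
```

```bash
python3 -m handwheel '[{"translation":[0.001,0,0.0016],"angular":[0,0,0],"hand":1},{"translation":[0.001,0,0.0016],"angular":[0,0,0],"hand":1},{"translation":[0.001,0,0.0016],"angular":[0,0,0],"hand":1},{"translation":[0,0,0],"angular":[0,0,0],"hand":1}]'
python3 -m handwheel '[{"translation":[0.001,0,0.0016],"angular":[0,0,0],"hand":1},{"translation":[0.001,0,0.0016],"angular":[0,0,0],"hand":1},{"translation":[0,0,0],"angular":[0,0,0],"hand":1}]'
```

```text
clock: 12.25
position: [0.6875, 0.0402, 0.0258]
ee_rot: [0.19, 0.678, 0.684, -0.188]
contact_force: [-0.3, 0.4, -2.3]
width: 0.0438
gripper_force: 92.2
clock: 12.5
position: [0.688, 0.0402, 0.0226]
ee_rot: [0.19, 0.678, 0.684, -0.188]
contact_force: [0.4, -0.4, 0.0]
width: 0.0435
gripper_force: 92.5
```

```bash
python3 -m handwheel '[{"translation":[0.0006,0,0.001],"angular":[0,0,0],"hand":1},{"translation":[0,0,0],"angular":[0,0,0],"hand":1},{"translation":[0,0,0],"angular":[0,0,0],"hand":1}]'
python3 -m handwheel '[{"translation":[0,0,0],"angular":[0,0,0],"hand":0.3},{"translation":[0,0,0],"angular":[0,0,0],"hand":0.2},{"translation":[0,0,0],"angular":[0,0,0],"hand":0.1},{"translation":[0,0,0],"angular":[0,0,0],"hand":0},{"translation":[0,0,0],"angular":[0,0,0],"hand":0},{"translation":[0,0,0],"angular":[0,0,0],"hand":0},{"translation":[0,0,0],"angular":[0,0,0],"hand":0}]'
python3 -m handwheel '[{"translation":[0,0,-0.01],"angular":[0,0,0],"hand":0},{"translation":[0,0,-0.02],"angular":[0,0,0],"hand":0},{"translation":[0,0,-0.03],"angular":[0,0,0],"hand":0},{"translation":[0,0,-0.03],"angular":[0,0,0],"hand":0},{"translation":[-0.01,0,-0.03],"angular":[0,0,0],"hand":0},{"translation":[-0.01,0,-0.03],"angular":[0,0,0],"hand":0},{"translation":[0,0,0],"angular":[0,0,0],"hand":0},{"translation":[0,0,0],"angular":[0,0,0],"hand":0},{"translation":[0,0,0],"angular":[0,0,0],"hand":0}]'
python3 - <<'E'
from h import *
s=manip.get_state();print(s["position"],s["contact_force"])
b=manip.get_image("scene")[:,:,::-1];w=manip.get_image("wrist")[:,:,::-1]
cv2.imwrite("pics/w8.png",w)
cv2.imwrite("pics/l8.png",np.hstack([cv2.resize(b[170:320,180:380],(400,300)),cv2.resize(w,(400,300))]))
E
```

```text
clock: 12.75
position: [0.688, 0.0403, 0.022]
ee_rot: [0.19, 0.678, 0.684, -0.188]
contact_force: [0.1, 1.7, 0.5]
width: 0.0437
gripper_force: 92.6
clock: 13.33
position: [0.6878, 0.0402, 0.0215]
ee_rot: [0.19, 0.678, 0.684, -0.188]
contact_force: [-0.0, 0.0, -0.6]
width: 0.0852
gripper_force: 0.0
clock: 14.08
position: [0.6868, 0.1007, 0.1604]
ee_rot: [0.19, 0.678, 0.684, -0.188]
contact_force: [-0.0, -0.4, -0.5]
width: 0.0854
gripper_force: 0.0
[0.68684063 0.10067959 0.16036385] [-0.04145555 -0.36421166 -0.54104453]
```

View pics/l8.png

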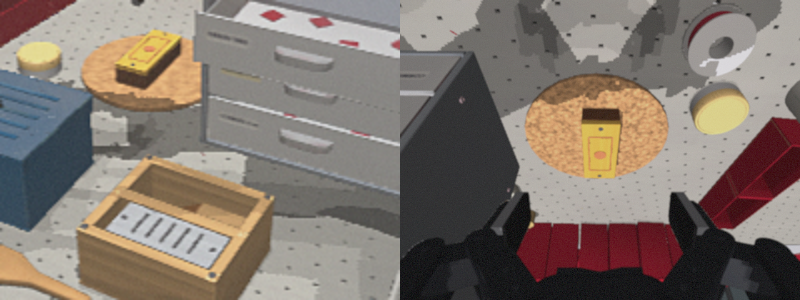

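```bash
python3 - <<'E'
from h import *
s=manip.get_state();C=cam("wrist",s)
p=ray(C,np.array([(182,121),(222,121),(218,178),(183,178)])*1.4,0.038);print(p[:,:2].round(3).tolist(),p.mean(0))
for e in [(197,73),(126,125),(269,125)]: print(ray(C,np.array(e)*1.4,0.008)[0])
E
```

```text
[[0.667, 0.056], [0.713, 0.056], [0.716, -0.058], [0.663, -0.059]] [ 0.68983771 -0.00122819  0.038     ]
[0.68387188 0.09887748 0.008     ]
[0.58941321 0.02057229 0.008     ]
[0.77977559 0.02292429 0.008     ]
```

Die centre is (0.690, -0.001) and the pad centre is about (0.684, -0.003). The die lies flat on the pad and the arm is clear of everything, so I'm handing in.

```bash
python3 -c "
from rig import manip
print(manip.sign_off())"
```

```text
the job is handed in; nothing more can be done
None
```

The brass-faced die was tipped, lifted out and laid flat, face up, about 6 mm from the cork pad's centre by my measurement; the steel-faced die looks undisturbed in its pocket, and the job was handed in at about 14 s, with no verdict shown.

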